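# Set up the bench display on its folding stand

## Task

Set up the bench display: swing the yellow prop of the folding stand up past its detent until it clicks home, and let go: it must stay up by itself. Then take the flat display out of its sloping cradle and stand it upright on its long bottom edge in the stand's two black feet, between the front lips and the rear ribs, centred sideways, leaning back on the prop with the screen facing the front-lip side. Do not move the grease pot, blue tape, hand counter or red bit block.

Things in the scene. Friction and masses are not known exactly. Their poses are not given: they have to be found in the camera images.
- stand: Folding display stand, fixed: grey base plate 150 x 144 x 8 mm, origin at the centre of its underside, z up, front -x. Prop hinge axis along y through x = 22, z = 30 mm; detent housing 14 x 24 mm, 41 mm high, at x = 66 mm. With the prop home, a display in the feet leans 15 to 21 degrees back (to +x), the centre of its bottom edge near x = -40, z = 10 mm.
- stand_feet (a point): Point midway between the stand's two black rubber feet (stand frame x = -37, y = 0, z = 8 mm). Each foot, at y = +-61 mm and 22 mm wide in y, is a channel 24 mm wide in x: front lip (inner face x = -49 mm, 25 mm high over the worktop), low rear rib (face x = -25 mm, 13 mm high), floor at z = 8 mm.
- prop (a joint): Hinge (rad) of the prop, a yellow U-shaped bail of 10 mm round bar, 75 mm from axis to cross bar. 0: folded to the front, 0.2 rad above level; it grows as the bar swings up and back; 1.16: end stop, seated in the detent. A sprung ball is passed at about 0.96: short of it the prop falls back when let go, past it the spring pulls it home. About 3 N at the bar.
- prop_bar (a point): Centre of the prop's cross bar (10 mm round, along the stand's y, clear length about 70 mm, open space within the U), the place to pinch it. In the stand's frame it lies at x = 22 - 75 cos(0.2+q), z = 30 + 75 sin(0.2+q) mm at prop joint q.
- cradle: Sloping plastic cradle, fixed to the worktop, base 130 x 130 x 10 mm, origin at the centre of its underside, front -x. It carries the display leaning back 35 degrees (0.61 rad) from vertical, top towards +x; its back plate reaches 74 mm up the display, its two small lips 10 mm, so the display's upper half is free on both faces.
- display: Flat grey display, 160 wide (y) x 140 high (z) x 14 mm thick (x), 0.35 kg; origin at the middle of its long bottom edge face, z up along its height, screen on the -x face. It starts leaning in the cradle.
- display_top (a point): Middle of the display's top edge, 140 mm above its origin along its z: grasp here across the 14 mm thickness.
- display_front (a point): Imaginary point in front of the screen: 60 mm along -x of the display's frame from the middle plane, 70 mm above the bottom edge.
- pot: Grease pot with green lid, 68 mm round, 46 mm high, loose bystander; origin under its centre.
- tape: Roll of blue tape lying flat, 70 mm round, 18 mm high, loose bystander; origin under its centre.
- tally: White hand tally counter, 70 x 48 x 30 mm, loose bystander; origin under the centre.
- bit_block: Red block with screwdriver bits, 38 x 100 x 46 mm, loose bystander; origin under the centre.

How it is judged:
On the way:
1. the prop is seated in its end detent (within 0.05 rad of its stop) and stays there with neither the robot nor the display touching it (value of joint prop above 1.11 rad and contact force between prop and the fingers below 0.05 N and contact force between prop and the arm below 0.05 N and contact force between prop and display below 0.05 N), for 0.3 s.
At the end, for the whole second after the job is handed in: Prop within 0.05 rad of its end stop. Display at rest on its long bottom edge between the feet's lips and ribs, down within 6 mm, centred sideways within 20 mm, square within 0.12 rad, leaning 10 to 26 degrees back on the prop, screen towards the front lips (value of joint prop above 1.11 rad and x of display in the frame of stand between -0.052 and -0.022 m and y of display in the frame of stand between -0.02 and 0.02 m and z of display in the frame of stand below 0.016 m and angle between display's own z axis and vertical between 0.17 and 0.45 rad and angle between the y axis of display and the y axis of stand, either way round below 0.12 rad and x of display_front in the frame of stand below -0.04 m and contact force between display and prop above 0.05 N and linear speed of display below 0.02 m/s); the robot touches nothing.
It fails at once if a bystander (grease pot, blue tape, hand counter or red bit block) is moved by more than 25 mm (distance of any of pot, tape, tally, bit_block from where it was at the start of the episode above 0.025 m).
It also fails if it takes over 53 s, if anything falls off the work surface, if the arm or the gripper's body presses on something with over 40 N, if the wrist force passes 120 N, or if a joint passes its speed limit or range.

## Robot

A 6-joint arm with a two-finger parallel gripper is mounted at the origin on a cart in front of the work surface, level with it; the furniture and walls round the work are solid. World frame = base frame: x ahead of the robot, y to its left, z up, the work surface at z = 0. Lengths are in m, angles in rad, forces in N, time in s.
With the tool pointing down it reaches from about 0.275 to 0.85 m from the base axis. Payload 5.2 kg.
Tool frame: the origin (TCP) lies midway between the tips of the shut fingers; the grasp point (between the pads) lies 19 mm behind it; z points along the fingers, y is the direction in which the jaws open and shut (so a half turn about z gives the same grasp; the last joint's range is limited). The gripper opens to 85 mm and grips with 20 to 120 N. Pads are 22 mm wide; open, the fingers measure 114 mm over their backs; the gripper's body (76 mm by 85 mm) begins 54 mm behind the grasp point. The pads swing forward as they close: fully open they stand 13 mm farther back than shut.
Start: joints at [0.975, 0.259, 1.535, -0, 1.348, -0.203], TCP at [0.211, 0.508, 0.231] pointing down, gripper open.
Joint ranges: [-3.14, 3.14], [-0.91, 2.08], [0.19, 2.58], [-1.22, 4.36], [0.22, 2.71], [-3.12, 3.12]. Speed limits (rad/s): [2.57, 2.57, 3.14, 3.14, 3.14, 3.14].

## Interface

Orientations are given as a unit quaternion [x, y, z, w].
In Python, from station import bot gives the robot as it stands.
- The arm moves only by the shell command python3 -m crank 'ROWS' [FORCE]. ROWS is JSON, a list of rows, each a list of 3 entries, a list of its own where there are three numbers: the shift along the tool's x, y, z in cm, then the turn, a rotation vector about the tool's x, y, z in rad, then the closure, from -1 (fully open) to 1 (shut). A call has 1 to 8 rows; each row shifts and turns the commanded pose from where the row before left it, along the tool's axes as they then stand; what a row does not reach is not made up. A row lasts 1/12 s, in which the tool goes at most 41.7 mm and 7.16 degrees, less where a joint would pass 70% of its speed; a pose out of reach is approached as far as the arm can. A call with a gripper value outside its range is refused whole. The fingers move at their own pace and stop on an object; FORCE is the grip in N (left out, the last holds). Time passes only in rows, so rows that do not move let the fingers close. It gives the time, the measured TCP pose, the force and the opening at its end, in the units of the state.
- bot.get_state(): the state, without advancing time (a new reading comes with each control period).
- bot.read_camera(name): name is "scene" or "top" or "wrist"; returns the picture (400x640x3 uint8, blue, green, red); there is no depth.
- bot.get_calibration(name): a dict with "K" (3x3 intrinsics, pixels), "R" (3x3) and "t" (3): a world point X has camera coordinates R X + t; the wrist camera has in their place "T_tool_cam" (4x4, takes a point from camera to tool coordinates, whose origin is the TCP and whose axes are the flange's). Camera axes: x right, y down, z forward; pixel columns grow to the right and rows downward; lengths in m; the calibration is good to about 2 mm. A picture is of the moment at which its call begins: read the wrist's pose just before it. get_calibration takes no time and is no camera call.
- bot.hand_in(): hands the job in, once; it reports no verdict.
Trained networks look in the newest picture that a camera, given by its name, has taken for a name from the list of things; names that differ only in an ending like _2 or _b are one class to them, and where a whole thing is asked for, a point or a joint stands for the part that bears it (a point fixed in the world has none). Each returns a list of dicts, best first, with "p" (0 to 1); they miss things now and then, are a little off and sometimes report something else, mostly with a low value. They report only what shows in the picture. A call takes as long as a camera call.
- bot.masks_of(camera, query): "pixels" (400x640 bool, what is visible of it) and "extent" ([left, top, right, bottom] in pixels, round what is visible of it).
The state is a dict: "t": time; "joint_pos": joint angles; "joint_velocities": joint speeds; "joint_efforts": joint torques, N m; "position": TCP position; "tool_rot": TCP orientation; "ft_force": force on the tool from outside, world axes, zero at the start; "moment": the same for the moment, N m; "width": finger opening in m.
Only numpy, scipy, OpenCV 4.12 (cv2) and the standard library are available. Lean on these libraries where they do the work, as an engineer would, in place of code of your own. Each camera call takes 0.05 s, during which the arm holds its last target. There are 200 camera calls.

## Working session

There is one attempt and no reset: what is moved stays moved. The work goes in short steps, Python scripts to look and compute and a shell command to move; the robot and the scene stay as the last step left them, time stands still between calls to the robot, and variables do not carry over. Pictures are saved under pics/ and viewed, about 8 in all and at most 12, crops included, and the job is handed in when it is done.

```bash
mkdir -p pics; ls
python3 - <<'E'
from station import bot
import cv2,numpy as np
s=bot.get_state(); print(s)
ims={}
for c in ("scene","top"):
    im=bot.read_camera(c); cv2.imwrite(f"pics/{c}0.png",im)
    k=bot.get_calibration(c); print(c,np.round(k["K"],1).tolist(),np.round(k["R"],4).tolist(),np.round(k["t"],4).tolist())
    for q in ("stand","prop","cradle","display","pot","tape","tally","bit_block"):
        r=bot.masks_of(c,q)
        print(q,[(round(d["p"],2),d["extent"],int(d["pixels"].sum())) for d in r[:2]])
E
```

```text
pics
{'t': 0.0, 'joint_pos': array([ 9.75201600e-01,  2.59347237e-01,  1.53611592e+00, -6.10118520e-06,
        1.34797248e+00, -2.02780508e-01]), 'joint_velocities': array([-0.00063521,  0.00049836, -0.00237174,  0.00101067,  0.00069768,
        0.00010612]), 'joint_efforts': array([-1.41586552e-03, -4.46022499e+01, -2.90571445e+01, -3.91718559e-04,
        1.15069124e-02,  4.96563302e-05]), 'position': array([0.21019885, 0.50767033, 0.23045922]), 'tool_rot': array([ 1.95146037e-01,  9.80773763e-01, -8.50198174e-04, -3.55415777e-04]), 'ft_force': array([-0.39864698, -0.10071861,  0.64673186]), 'moment': array([-0.00490019,  0.01660527, -0.04288326]), 'width': 0.0855862436057522}
scene [[521.0, 0.0, 320.6], [0.0, 521.0, 200.6], [0.0, 0.0, 1.0]] [[0.5896, -0.8077, -0.0007], [-0.5778, -0.4212, -0.6991], [0.5643, 0.4126, -0.715]] [-0.3277, 0.4397, 1.022]
stand [(0.95, [270.4, 211.3, 350.5, 280.0], 2652)]
prop [(0.93, [284.9, 209.5, 326.9, 251.3], 497)]
cradle [(0.64, [338.7, 262.1, 415.0, 327.8], 1929)]
display [(0.9, [340.3, 252.8, 422.7, 296.5], 1176)]
pot [(0.57, [309.6, 177.1, 334.0
[... 176 characters left out ...]
[341.6, 253.6, 419.7, 300.2], 1065)]
top [[444.0, 0.0, 324.1], [0.0, 444.0, 195.8], [0.0, 0.0, 1.0]] [[-0.0283, -0.9994, 0.0198], [-0.998, 0.0271, -0.0565], [0.0559, -0.0213, -0.9982]] [0.0333, 0.598, 1.0284]
stand []
prop [(0.7, [292.0, 196.4, 330.0, 238.4], 533), (0.45, [245.2, 219.9, 271.2, 244.3], 355)]
cradle [(0.83, [383.7, 197.5, 408.2, 251.2], 606), (0.54, [190.9, 218.7, 233.4, 238.1], 722)]
display [(0.77, [392.4, 190.8, 455.4, 272.1], 3722)]
pot [(0.93, [264.9, 133.4, 293.8, 161.3], 684)]
tape [(0.77, [308.7, 142.0, 340.6, 172.9], 220), (0.27, [390.5, 191.9, 458.6, 272.0], 3847)]
tally [(0.57, [247.9, 224.2, 267.8, 242.5], 278)]
bit_block [(0.71, [188.4, 214.8, 235.0, 236.5], 737)]
```

Run:
```python
import cv2
a=cv2.imread("pics/top0.png")[110:300,160:480]; cv2.imwrite("pics/t1.png",cv2.resize(a,None,fx=2.5,fy=2.5,interpolation=cv2.INTER_CUBIC))
a=cv2.imread("pics/scene0.png")[160:350,200:440]; cv2.imwrite("pics/s1.png",cv2.resize(a,None,fx=3.1,fy=3.1,interpolation=cv2.INTER_CUBIC))
```

```text
(no output)
```

View pics/t1.png

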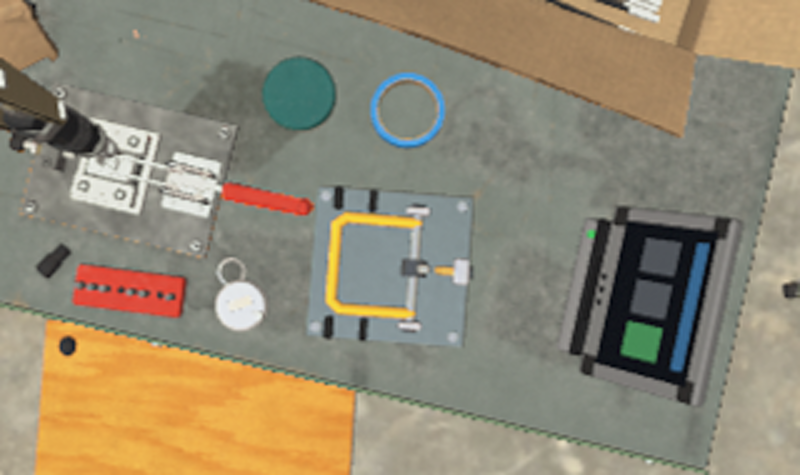

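View pics/s1.png

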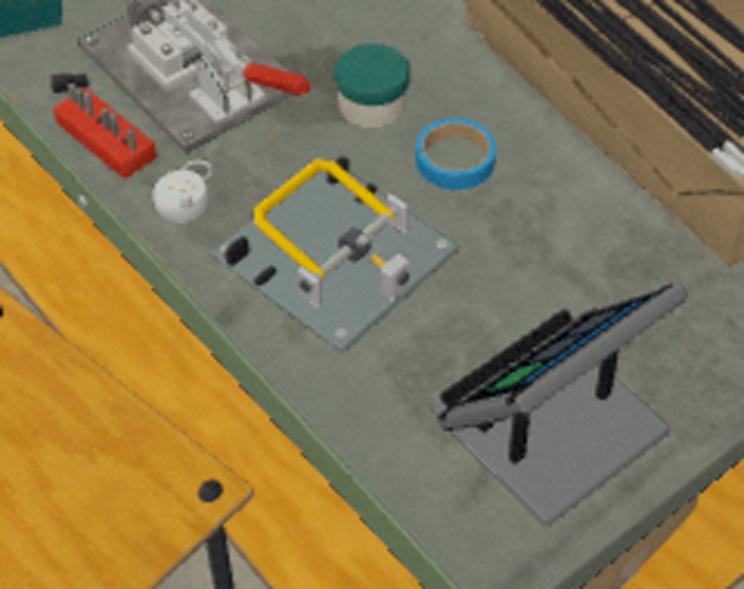

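The top view (crop/2.5 + (160,110)) shows the stand plate corners at crop (320,186), (474,195), (465,348) and (307,340). Its front is to the left (world +y), with the prop folded. The display leans in the cradle at the right, with its top towards the right. The scene view agrees. Next I'll fit poses from these.

```bash
cat > h.py <<'E'
import numpy as np,cv2
from station import bot
from scipy.optimize import least_squares
from scipy.spatial.transform import Rotation as Ro
def cam(c):
    k=bot.get_calibration(c); return [np.array(k[a]) for a in ("K","R","t")]
def wcam(s):
    k=bot.get_calibration("wrist"); T=np.eye(4); T[:3,:3]=Ro.from_quat(s["tool_rot"]).as_matrix(); T[:3,3]=s["position"]
    W=np.linalg.inv(T@np.array(k["T_tool_cam"])); return [np.array(k["K"]),W[:3,:3],W[:3,3]]
def proj(C,X):
    p=(np.atleast_2d(X)@C[1].T+C[2])@C[0].T; return p[:,:2]/p[:,2:]
def onz(C,uv,z):
    d=C[1].T@np.linalg.inv(C[0])@np.array([*uv,1]); o=-C[1].T@C[2]; return o+d*(z-o[2])/d[2]
def pose(x,y,yaw,z=0,lean=0):
    T=np.eye(4); T[:3,:3]=Ro.from_euler("ZY",[yaw,lean]).as_matrix(); T[:3,3]=[x,y,z]; return T
def ap(T,P): return np.atleast_2d(P)@T[:3,:3].T+T[:3,3]
def delta(target_p,target_R,s=None):
    """total shift (cm, current tool axes) and rotvec (tool axes) to target"""
    s=s or bot.get_state(); R=Ro.from_quat(s["tool_rot"]).as_matrix()
    return R.T@(target_p-s["position"])*100, Ro.from_matrix(R.T@target_R).as_rotvec()
E
cat > a.py <<'E'
from h import *
t=cam("top"); f=lambda l:np.array(l)/2.5+[160,110]
st=f([(320,186),(474,195),(465,348),(307,340)])
P=np.array([(-75,72,8),(75,72,8),(75,-72,8),(-75,-72,8)])/1000
r=least_squares(lambda v:(proj(t,ap(pose(*v),P))-st).ravel(),[.5,.1,-1.6]); print("stand",r.x,np.round(r.fun,1))
q0=ap(pose(*r.x),[[-.0515,0,.045]]); print("bar",q0)
di=f([(740,220),(697,403)])
P=np.array([(-7,80,140),(-7,-80,140)])/1000
# z: display origin ~ unknown, assume .025
for z in (.015,.025,.035):
    d=least_squares(lambda v:(proj(t,ap(pose(*v,z,.61),P))-di).ravel(),[.5,-.1,-1.6]); print("disp",z,d.x,np.round(d.fun,1),ap(pose(*d.x,z,.61),[[0,0,.14]]))
    S=cam("scene"); print(np.round((proj(S,ap(pose(*d.x,z,.61),[[-.007,.08,.14],[-.007,-.08,.14],[.007,-.08,.14],[-.007,-.08,0],[-.007,.08,0]]))-[200,160])*3.1).tolist())
for n,uv in dict(pot=(279,147),tape=(323,154),tally=(256,232),blk=(212,226)).items(): print(n,onz(t,uv,.03))
E
python3 a.py
```

```text
stand [ 0.549925    0.03551137 -1.66127873] [-1.   0.1  0.4  0.5  0.5  0.1  0.1 -0.6]
bar [[0.55457849 0.0868007  0.045     ]]
disp 0.015 [ 0.52463146 -0.16469671 -1.84711513] [ 0.2 -0.6 -0.2  0.6] [[ 0.50275122 -0.24185581  0.12975072]]
[[688.0, 293.0], [520.0, 410.0], [531.0, 428.0], [438.0, 427.0], [595.0, 321.0]]
disp 0.025 [ 0.52505136 -0.16173264 -1.84731051] [ 0.3 -1.  -0.3  1. ] [[ 0.50315605 -0.23888747  0.13975072]]
[[687.0, 282.0], [517.0, 398.0], [528.0, 417.0], [436.0, 417.0], [593.0, 311.0]]
disp 0.035 [ 0.52547185 -0.15876877 -1.8475102 ] [ 0.4 -1.5 -0.4  1.4] [[ 0.50356113 -0.23591922  0.14975072]]
[[685.0, 271.0], [515.0, 387.0], [526.0, 405.0], [433.0, 407.0], [591.0, 301.0]]
pot [0.71475786 0.11891339 0.03      ]
tape [0.69572325 0.01674258 0.03      ]
tally [0.51862009 0.17628365 0.03      ]
blk [0.53530076 0.27700811 0.03      ]
```

```bash
cat > b.py <<'E'
from h import *
yaw=-1.6613
R=Ro.from_euler("Z",yaw).as_matrix()
x,y=R[:,0],R[:,1]; z=np.array([0,0,-1.])
s=bot.get_state()
for sg in (1,-1):
    T=np.c_[np.cross(sg*x,z),sg*x,z]; print(sg,*[np.round(a,3) for a in delta(np.array([.5546,.0868,.20]),T,s)])
k=bot.get_calibration("wrist");print(np.round(k["T_tool_cam"],3),np.round(k["K"]))
E
python3 b.py
```

```text
1 [-47.916 -25.753   3.133] [-0.     0.     2.839]
-1 [-47.916 -25.753   3.133] [-0.    -0.    -0.302]
[[ 0.001 -0.955 -0.296  0.076]
 [ 1.     0.001  0.    -0.   ]
 [ 0.    -0.296  0.955 -0.143]
 [ 0.     0.     0.     1.   ]] [[288.   0. 322.]
 [  0. 288. 196.]
 [  0.   0.   1.]]
```

```bash
python3 -m crank '[[[-3.4,-1.8,0],[0,0,0],-0.3],[[-3.4,-1.8,0],[0,0,0],-0.3],[[-3.4,-1.8,0],[0,0,0],-0.3],[[-3.4,-1.8,0],[0,0,0],-0.3],[[-3.4,-1.8,0],[0,0,0],-0.3],[[-3.4,-1.8,0],[0,0,0],-0.3],[[-3.4,-1.8,0],[0,0,0],-0.3],[[-3.4,-1.8,0],[0,0,0],-0.3]]' 30
python3 -m crank '[[[-3.4,-1.8,0.5],[0,0,0],-0.3],[[-3.4,-1.8,0.5],[0,0,0],-0.3],[[-3.4,-1.8,0.5],[0,0,0],-0.3],[[-3.4,-1.8,0.5],[0,0,0],-0.3],[[-3.4,-1.8,0.5],[0,0,0],-0.3],[[0,0,0.5],[0,0,-0.1],-0.3],[[0,0,0],[0,0,-0.1],-0.3],[[0,0,0],[0,0,-0.1],-0.3]]'
python3 b.py | head -2
```

```text
t: 1.57
position: [0.4076, 0.2694, 0.2316]
tool_rot: [0.195, 0.981, 0.0, 0.0]
ft_force: [1.0, -0.0, -0.3]
width: 0.0554
t: 2.23
position: [0.5295, 0.1217, 0.2006]
tool_rot: [0.045, 0.999, 0.0, -0.001]
ft_force: [-0.7, 0.9, -0.1]
width: 0.0556
1 [-2.811 -3.245  0.053] [ 2.000e-03 -0.000e+00 -3.141e+00]
-1 [-2.811 -3.245  0.053] [-0.    -0.001  0.   ]
```

```bash
python3 -m crank '[[[-1.4,-1.6,0],[0,0,0],-0.3],[[-1.4,-1.6,0],[0,0,0],-0.3],[[0,0,0],[0,0,0],-0.3],[[0,0,0],[0,0,0],-0.3]]'
python3 - <<'E'
from h import *
s=bot.get_state(); im=bot.read_camera("wrist")
C=wcam(s); np.save("w1.npy",np.hstack([C[0],C[1],C[2][:,None]]))
T=pose(.5499,.0355,-1.6613)
for P in ([-.0515,-.03,.045],[-.0515,.03,.045],[-.075,-.072,.008],[-.075,.072,.008],[.075,.072,.008],[.075,-.072,.008]):
    p=proj(C,ap(T,[P]))[0]; print(P,p.round(0)); cv2.circle(im,tuple(int(v) for v in p),3,(255,0,255),1)
cv2.imwrite("pics/w1.png",im); b=bot.masks_of("wrist","prop"); print([(d["p"],d["extent"]) for d in b])
E
```

```text
t: 2.57
position: [0.5546, 0.0876, 0.2011]
tool_rot: [0.047, 0.999, 0.0, -0.0]
ft_force: [-0.8, 0.3, 0.0]
width: 0.0555
[-0.0515, -0.03, 0.045] [322. 153.]
[-0.0515, 0.03, 0.045] [322. 208.]
[-0.075, -0.072, 0.008] [343. 111.]
[-0.075, 0.072, 0.008] [341. 230.]
[0.075, 0.072, 0.008] [222. 230.]
[0.075, -0.072, 0.008] [208. 111.]
[(0.74, [240.5, 135.6, 329.8, 223.4])]
```

View pics/w1.png

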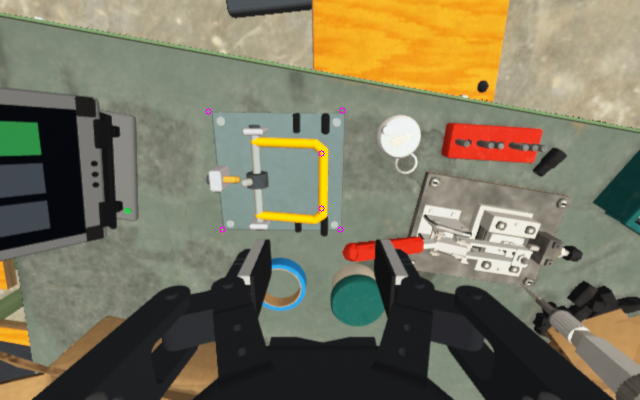

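```bash
cat > c.py <<'E'
from h import *
M=np.load("w1.npy");W=[M[:,:3],M[:,3:6],M[:,6]]; t=cam("top")
f=lambda l:np.array(l)/2.5+[160,110]
st=f([(320,186),(474,195),(465,348),(307,340)])
P=np.array([(-75,72,8),(75,72,8),(75,-72,8),(-75,-72,8)])/1000
w=np.array([(342,233),(222,233),(214,112),(342,112)]); B=np.array([(-51.5,0,45)])/1000
def g(v):
    T=pose(*v); return np.r_[(proj(t,ap(T,P))-st).ravel(),(proj(W,ap(T,P))-w).ravel()/1.3,(proj(W,ap(T,B))-[323.5,181]).ravel()]
r=least_squares(g,[.55,.035,-1.66],loss="soft_l1");print(r.x,r.fun.round(1)); print(ap(pose(*r.x),B))
E
python3 c.py
```

```text
[ 0.55093052  0.03651308 -1.660649  ] [-1.5 -0.3 -0.   0.1  0.  -0.4 -0.3 -1.  -0.3 -2.2  0.8 -1.8 -3.6  0.1
  1.2 -0.4 -0.7  1.4]
[[0.55555171 0.08780533 0.045     ]]
```

```bash
python3 -m crank '[[[0,0,3.5],[0,0,0],-0.3],[[0,0,3.5],[0,0,0],-0.3],[[0,0,3.5],[0,0,0],-0.3],[[0,0,3.5],[0,0,0],-0.3],[[0,0,3.3],[0,0,0],-0.3],[[0,0,0],[0,0,0],-0.3],[[0,0,0],[0,0,0],-0.3]]'
python3 -m crank '[[[0,0,0],[0,0,0],1],[[0,0,0],[0,0,0],1],[[0,0,0],[0,0,0],1],[[0,0,0],[0,0,0],1],[[0,0,0],[0,0,0],1],[[0,0,0],[0,0,0],1]]' 25
```

```text
t: 3.25
position: [0.5523, 0.0891, 0.0272]
tool_rot: [0.046, 0.999, 0.0, -0.002]
ft_force: [0.2, -0.1, 1.6]
width: 0.0552
t: 3.75
position: [0.5556, 0.0879, 0.0304]
tool_rot: [0.046, 0.999, -0.0, 0.002]
ft_force: [-1.0, -1.8, 7.4]
width: 0.0087
```

```bash
python3 -m crank '[[[0,-0.29,-1.04],[0,0,0],1],[[0,-0.44,-1.0],[0,0,0],1],[[0,-0.58,-0.92],[0,0,0],1],[[0,-0.71,-0.83],[0,0,0],1],[[0,-0.82,-0.72],[0,0,0],1],[[0,-0.92,-0.59],[0,0,0],1],[[0,-0.99,-0.46],[0,0,0],1],[[0,-1.04,-0.3],[0,0,0],1]]'
python3 -m crank '[[[0,-0.4,0],[0,0,0],1],[[0,0,0],[0,0,0],1],[[0,0,0],[0,0,0],1],[[0,0,0],[0,0,0],1]]'
```

```text
t: 4.42
position: [0.5497, 0.0315, 0.0901]
tool_rot: [0.046, 0.999, 0.001, 0.002]
ft_force: [-0.8, -0.2, 2.7]
width: 0.0089
t: 4.75
position: [0.5496, 0.0299, 0.0903]
tool_rot: [0.047, 0.999, 0.003, 0.002]
ft_force: [-0.9, 13.8, 15.4]
width: 0.0083
```

```bash
python3 -m crank '[[[0,0,0],[0,0,0],0],[[0,0,0],[0,0,0],0],[[0,0,0],[0,0,0],-0.1],[[0,0,-3],[0,0,0],-0.3],[[0,0,-4],[0,0,0],-0.3],[[0,0,-4],[0,0,0],-0.3],[[0,0,-2],[0,0,0],-0.3],[[0,0,0],[0,0,0],-0.3]]'
python3 - <<'E'
from h import *
s=bot.get_state(); im=bot.read_camera("wrist")
C=wcam(s); T=pose(.5509,.0365,-1.6606)
for y in (-.03,.03):
  for q,col in ((1.16,(255,0,255)),(.96,(255,255,0))):
    p=proj(C,ap(T,[[.022-.075*np.cos(.2+q),y,.03+.075*np.sin(.2+q)]]))[0]; cv2.circle(im,tuple(int(v) for v in p.round()),3,col,1)
cv2.imwrite("pics/w2.png",cv2.resize(im[80:300,100:480],None,fx=2,fy=2))
E
```

```text
t: 5.42
position: [0.5511, 0.0256, 0.2226]
tool_rot: [0.047, 0.999, -0.001, 0.005]
ft_force: [1.2, -0.7, 0.1]
width: 0.0556
```

View pics/w2.png

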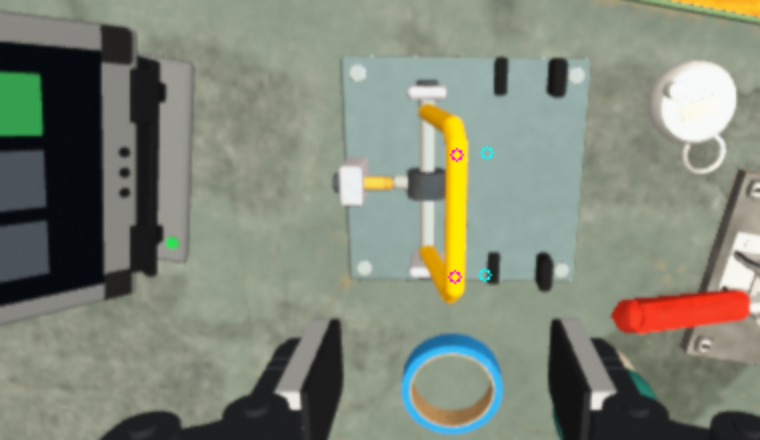

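```bash
cat > d.py <<'E'
from h import *
import sys
D=pose(*[float(a) for a in sys.argv[1:5]],.61)
back=float(sys.argv[5])
R=D[:3,:3]; T=np.c_[np.cross(-R[:,0],-R[:,2]),-R[:,0],-R[:,2]]
tgt=ap(D,[[0,0,.116+back]])[0]
s=bot.get_state(); print("tgt",tgt.round(4)); print(*[np.round(a,3) for a in delta(tgt,T,s)])
print("after-rotation tool axes:",np.round(T.T@(tgt-s["position"])*100,2), "rotmag",np.linalg.norm(delta(tgt,T,s)[1]))
E
python3 d.py .5248 -.1632 -1.847 .02 .13
```

```text
tgt [ 0.4864 -0.2988  0.2216]
[  3.288 -32.915  -0.187] [-0.609 -0.051  0.179]
after-rotation tool axes: [ -2.75 -26.91 -19.05] rotmag 0.6363651042655588
```

```bash
python3 -m crank '[[[0.4,-4,-0.5],[0,0,0],-0.3],[[0.4,-4,-0.5],[0,0,0],-0.3],[[0.4,-4,-0.5],[0,0,0],-0.3],[[0.4,-4,-0.5],[0,0,0],-0.3],[[0.4,-4,0],[0,0,0],-0.3],[[0.4,-4,0],[0,0,0],-0.3],[[0.4,-4,0],[0,0,0],-0.3],[[0,0,0],[0,0,0],-0.3]]'
python3 -m crank '[[[0,0,0],[-0.1,-0.008,0.03],-0.3],[[0,0,0],[-0.1,-0.008,0.03],-0.3],[[0,0,0],[-0.1,-0.008,0.03],-0.3],[[0,0,0],[-0.1,-0.008,0.03],-0.3],[[0,0,0],[-0.1,-0.008,0.03],-0.3],[[0,0,0],[-0.11,-0.01,0.03],-0.3],[[0,0,0],[0,0,0],-0.3],[[0,0,0],[0,0,0],-0.3]]'
python3 d.py .5248 -.1632 -1.847 .02 .13
```

```text
t: 6.13
position: [0.492, -0.2564, 0.2346]
tool_rot: [0.05, 0.999, -0.001, -0.002]
ft_force: [-0.1, 1.5, -0.5]
width: 0.0557
t: 6.8
position: [0.4933, -0.2502, 0.2343]
tool_rot: [0.134, 0.944, 0.299, 0.037]
ft_force: [-0.0, 1.0, 1.2]
width: 0.0555
tgt [ 0.4864 -0.2988  0.2216]
[-0.688 -4.7   -1.769] [ 0.002 -0.007 -0.009]
after-rotation tool axes: [-0.66 -4.71 -1.75] rotmag 0.011474257657209724
```

```bash
python3 -m crank '[[[-0.3,-2.4,-0.9],[0,0,0],-0.3],[[-0.3,-2.3,-0.9],[0,0,0],-0.3],[[0,0,0],[0,0,0],-0.3],[[0,0,0],[0,0,0],-0.3]]'
python3 - <<'E'
from h import *
s=bot.get_state(); im=bot.read_camera("wrist"); print(s["position"])
C=wcam(s); np.save("w2.npy",np.hstack([C[0],C[1],C[2][:,None]]))
T=pose(.5248,-.1632,-1.847,.02,.61)
for P in ([-7,80,140],[-7,-80,140],[7,80,140],[7,-80,140],[-7,-80,0],[-7,80,0]):
    p=proj(C,ap(T,np.array([P])/1000))[0]; print(P,p.round(0)); cv2.circle(im,tuple(int(v) for v in p.round()),3,(255,0,255),1)
cv2.imwrite("pics/w3.png",cv2.resize(im,None,fx=1.25,fy=1.25)); b=bot.masks_of("wrist","display"); print([(d["p"],d["extent"]) for d in b])
E
```

```text
t: 7.13
position: [0.4871, -0.2977, 0.2244]
tool_rot: [0.132, 0.945, 0.298, 0.038]
ft_force: [-0.4, -0.0, -0.9]
width: 0.0555
[ 0.48710719 -0.29773701  0.22437857]
[-7, 80, 140] [327. 272.]
[-7, -80, 140] [328. 102.]
[7, 80, 140] [313. 272.]
[7, -80, 140] [311. 102.]
[-7, -80, 0] [326. 104.]
[-7, 80, 0] [326. 220.]
[(0.64, [315.9, 103.4, 335.7, 273.7]), (0.36, [375.2, 86.8, 464.4, 185.5])]
```

View pics/w3.png

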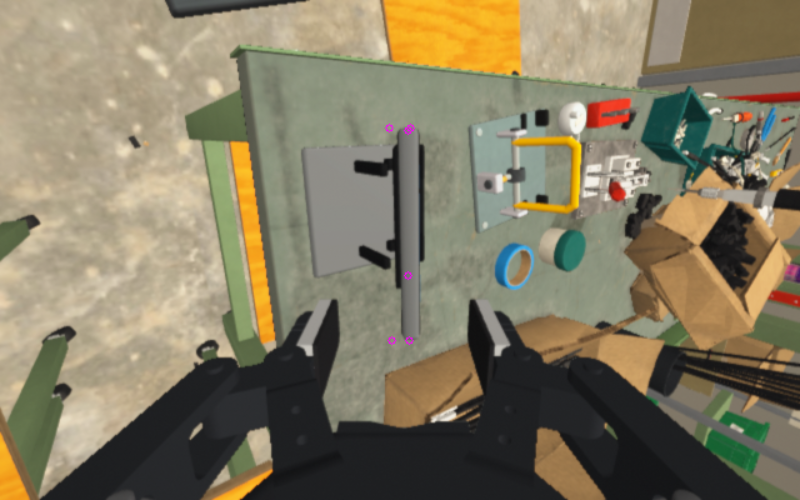

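The display's top edge shows edge-on at full-image columns ~318–336, rows 102–272, about 7 px to the right of the prediction. So the display sits ~6.8 mm further along tool +y. Width and depth agree.

```bash
python3 -c "
from h import *
D=pose(.5248,-.1632,-1.847,.02,.61);print(ap(D,[[-.0068,0,0]]))"
python3 d.py .5263 -.1578 -1.847 .0239 0
```

```text
[[ 0.52631995 -0.15783765  0.0238955 ]]
tgt [ 0.5082 -0.2217  0.119 ]
[-0.024  0.287 13.152] [ 0.    -0.005 -0.003]
after-rotation tool axes: [ 0.04  0.29 13.15] rotmag 0.0057041351717899026
```

```bash
python3 -m crank '[[[0,0.3,2],[0,0,0],-0.3],[[0,0,3],[0,0,0],-0.3],[[0,0,3],[0,0,0],-0.3],[[0,0,3],[0,0,0],-0.3],[[0,0,2.1],[0,0,0],-0.3],[[0,0,0],[0,0,0],-0.3],[[0,0,0],[0,0,0],-0.3]]'
python3 d.py .5263 -.1578 -1.847 .0239 0
python3 -m crank '[[[0,0,0],[0,0,0],0.3],[[0,0,0],[0,0,0],0.5],[[0,0,0],[0,0,0],1],[[0,0,0],[0,0,0],1],[[0,0,0],[0,0,0],1],[[0,0,0],[0,0,0],1]]' 45
```

```text
t: 7.82
position: [0.5077, -0.2214, 0.1195]
tool_rot: [0.131, 0.945, 0.299, 0.038]
ft_force: [-0.5, -0.2, 1.5]
width: 0.0554
tgt [ 0.5082 -0.2217  0.119 ]
[-0.057 -0.042  0.035] [ 0.001 -0.006 -0.002]
after-rotation tool axes: [-0.06 -0.04  0.04] rotmag 0.007038344523587594
t: 8.32
position: [0.5082, -0.224, 0.1207]
tool_rot: [0.132, 0.944, 0.298, 0.04]
ft_force: [-0.5, -1.0, 6.4]
width: 0.0132
```

```bash
python3 -m crank '[[[0,0,-1.5],[0,0,0],1],[[0,0,-2.5],[0,0,0],1],[[0,0,-2.5],[0,0,0],1],[[0,0,-2.5],[0,0,0],1],[[0,0,-2.5],[0,0,0],1],[[0,0,-2],[0,0,0],1],[[0,0,0],[0,0,0],1],[[0,0,0],[0,0,0],1]]'
cat > e.py <<'E'
from h import *
import sys
# held display: s of TCP along display z, from argv; stand pose
sT=float(sys.argv[1]); lean=float(sys.argv[2]); ox,oz=float(sys.argv[3]),float(sys.argv[4])
S=pose(.5509,.0365,-1.6606)
D=S@pose(ox,0,0,oz,lean); R=D[:3,:3]
T=np.c_[np.cross(-R[:,0],-R[:,2]),-R[:,0],-R[:,2]]
tgt=ap(D,[[0,0,sT]])[0]; s=bot.get_state()
a,b=delta(tgt,T,s); print("tgt",tgt.round(4),"shift",a.round(2),"rot",b.round(3),"shift after rot",(T.T@(tgt-s["position"])*100).round(2))
E
python3 e.py .116 .28 -.038 .09
python3 - <<'E'
from h import *
im=bot.read_camera("scene"); cv2.imwrite("pics/s2.png",cv2.resize(im[150:350,200:460],None,fx=3,fy=3))
E
```

```text
t: 8.98
position: [0.4869, -0.2992, 0.2297]
tool_rot: [0.133, 0.945, 0.297, 0.04]
ft_force: [0.1, -0.1, -4.1]
width: 0.0134
tgt [0.5514 0.0424 0.2015] shift [ 3.18 26.77 22.13] rot [ 0.329  0.078 -0.173] shift after rot [-3.36 32.47 12.27]
```

View pics/s2.png

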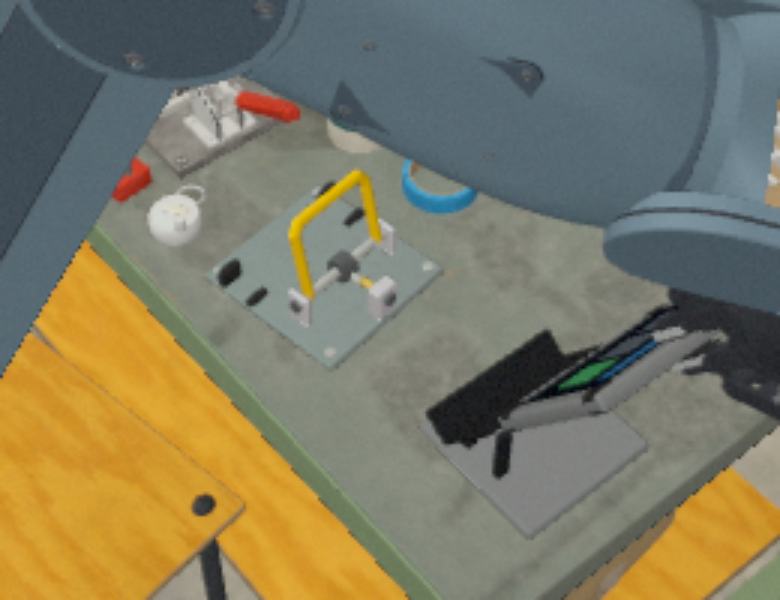

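```bash
python3 -m crank '[[[0,0,-1.5],[0,0,0],1],[[0,0,-1.5],[0.066,0.016,-0.035],1],[[0,0,-1.5],[0.066,0.016,-0.035],1],[[0,0,-1.5],[0.066,0.016,-0.035],1],[[0,0,0],[0.066,0.016,-0.035],1],[[0,0,0],[0.066,0.016,-0.035],1],[[0,0,0],[0,0,0],1],[[0,0,0],[0,0,0],1]]'
python3 e.py .116 .28 -.038 .14
```

```text
t: 9.7
position: [0.4794, -0.3266, 0.2794]
tool_rot: [0.042, 0.989, 0.142, 0.004]
ft_force: [0.9, -0.1, -4.3]
width: 0.0132
tgt [0.5514 0.0424 0.2515] shift [-4.09 35.1  13.14] rot [ 0.004 -0.005  0.005] shift after rot [-3.86 35.17 13.02]
```

```bash
python3 -m crank '[[[-0.3,2.5,0.9],[0,0,0],1],[[-0.3,2.5,0.9],[0,0,0],1],[[-0.3,2.5,0.9],[0,0,0],1],[[-0.3,2.5,0.9],[0,0,0],1],[[-0.3,2.5,0.9],[0,0,0],1],[[-0.3,2.5,0.9],[0,0,0],1],[[-0.3,2.5,0.9],[0,0,0],1],[[-0.3,2.5,0.9],[0,0,0],1]]'
python3 -m crank '[[[-0.3,2.5,0.9],[0,0,0],1],[[-0.3,2.5,0.9],[0,0,0],1],[[-0.3,2.5,0.9],[0,0,0],1],[[-0.3,2.5,0.9],[0,0,0],1],[[-0.3,2.5,0.9],[0,0,0],1],[[-0.3,2.5,0.9],[0,0,0],1],[[0,0,0],[0,0,0],1],[[0,0,0],[0,0,0],1]]'
python3 e.py .116 .28 -.038 .05
python3 - <<'E'
from h import *
im=bot.read_camera("top"); cv2.imwrite("pics/t3.png",cv2.resize(im[140:280,210:370],None,fx=4,fy=4))
im=bot.read_camera("scene"); C=cam("scene"); s=bot.get_state()
T=np.eye(4); T[:3,:3]=Ro.from_quat(s["tool_rot"]).as_matrix(); T[:3,3]=s["position"]
for yy in (-.08,.08):   # predicted bottom corners for s=.116; tool y=-disp x, tool x=?
  for zz in (.116,-.024):
    for dy in (-.007,.007):
      p=proj(C,ap(T,[[yy,dy,zz]]))[0]; cv2.circle(im,tuple(int(v) for v in p.round()),1,(255,0,255),-1)
cv2.imwrite("pics/s3.png",cv2.resize(im[100:300,230:430],None,fx=3,fy=3))
E
```

```text
t: 10.37
position: [0.5205, -0.1182, 0.2648]
tool_rot: [0.044, 0.989, 0.142, 0.003]
ft_force: [0.4, 0.7, -3.1]
width: 0.0131
t: 11.03
position: [0.5517, 0.0386, 0.2545]
tool_rot: [0.042, 0.989, 0.141, 0.003]
ft_force: [0.1, 0.1, -4.5]
width: 0.0133
tgt [0.5514 0.0424 0.1615] shift [-0.   -2.24  9.03] rot [ 0.003 -0.008  0.003] shift after rot [ 0.06 -2.21  9.04]
```

View pics/s3.png

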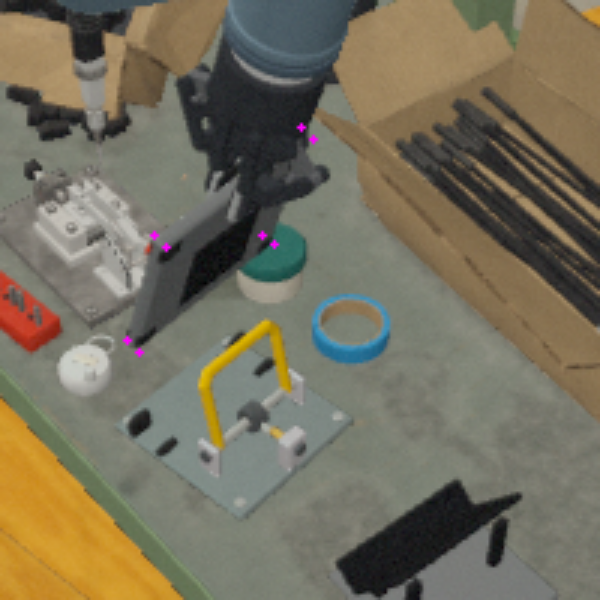

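Scene view: the predicted bottom-left corner (127–139, 341–352) falls on the visible corner, so the assumed grasp depth holds. The screen faces the front, and the prop is standing alone. I'll lower it.

```bash
python3 -m crank '[[[0,-0.5,2],[0,0,0],1],[[0,-0.5,2],[0,0,0],1],[[0,-0.6,2],[0,0,0],1],[[0,-0.6,2],[0,0,0],1],[[0,-0.5,2],[0,0,0],1],[[0,0,0.8],[0,0,0],1],[[0,0,0],[0,0,0],1],[[0,0,0],[0,0,0],1]]'
python3 e.py .116 .28 -.038 .01
python3 - <<'E'
from h import *
im=bot.read_camera("scene"); cv2.imwrite("pics/s4.png",cv2.resize(im[180:290,250:370],None,fx=5,fy=5,interpolation=cv2.INTER_CUBIC))
E
```

```text
t: 11.8
position: [0.5529, 0.0407, 0.1451]
tool_rot: [0.043, 0.989, 0.14, 0.004]
ft_force: [0.8, -0.2, -3.6]
width: 0.0133
tgt [0.5514 0.0424 0.1215] shift [ 0.16 -0.51  2.31] rot [ 0.001 -0.004  0.002] shift after rot [ 0.16 -0.5   2.31]
```

View pics/s4.png

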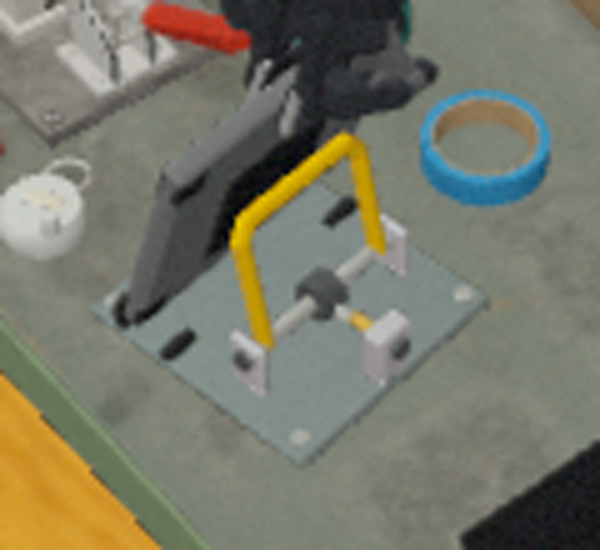

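```bash
python3 -m crank '[[[0.1,-0.2,0.6],[0,0,0],1],[[0,-0.1,0.6],[0,0,0],1],[[0,-0.1,0.4],[0,0,0],1],[[0,-0.1,0.3],[0,0,0],1],[[0,0,0],[0,0,0],1],[[0,0,0],[0,0,0],1],[[0,0,0],[0,0,0],1]]'
python3 e.py .116 .28 -.038 .01
```

```text
t: 12.43
position: [0.552, 0.0419, 0.1254]
tool_rot: [0.043, 0.989, 0.14, 0.005]
ft_force: [-0.3, 0.2, -2.5]
width: 0.0129
tgt [0.5514 0.0424 0.1215] shift [ 0.05 -0.07  0.39] rot [ 0.001 -0.003  0.003] shift after rot [ 0.06 -0.07  0.39]
```

```bash
python3 -m crank '[[[0,-0.05,0.2],[0,0,0],1],[[0,-0.05,0.2],[0,0,0],1],[[0,0,0],[0,0,0],1],[[0,0,0],[0,0,0],1]]'
python3 -m crank '[[[0,-0.05,0.2],[0,0,0],1],[[0,0,0],[0,0,0],1],[[0,0,0],[0,0,0],1]]'
```

```text
t: 12.77
position: [0.552, 0.042, 0.1218]
tool_rot: [0.042, 0.989, 0.14, 0.005]
ft_force: [-2.5, -0.4, 2.9]
width: 0.0131
t: 13.02
position: [0.5521, 0.0418, 0.1215]
tool_rot: [0.042, 0.989, 0.14, 0.006]
ft_force: [-8.3, -2.4, 17.2]
width: 0.0132
```

```bash
python3 -m crank '[[[0,0,-0.2],[0,0,0],1],[[0,0,0],[0,0,0],0.6],[[0,0,0],[0,0,0],0.5],[[0,0,0],[0,0,0],0.4],[[0,0,0],[0,0,0],0.2],[[0,0,0],[0,0,0],0],[[0,0,0],[0,0,0],-0.2],[[0,0,0],[0,0,0],-0.2]]'
python3 -m crank '[[[0,0,-1],[0,0,0],-0.2],[[0,0,-2],[0,0,0],-0.2],[[0,0,-3],[0,0,0],-0.2],[[0,0,-3],[0,0,0],-0.2],[[0,0,-3],[0,0,0],-0.2],[[0,0,0],[0,0,0],-0.2],[[0,0,0],[0,0,0],-0.2]]'
python3 - <<'E'
from h import *
a=bot.read_camera("scene")[170:290,240:370]
t=bot.read_camera("top")[170:260,270:370]
s=bot.get_state(); w=bot.read_camera("wrist"); C=wcam(s); np.save("w3.npy",np.hstack([C[0],C[1],C[2][:,None]])); cv2.imwrite("pics/wf.png",w)
cv2.imwrite("pics/f.png",np.hstack([cv2.resize(a,(433,400),interpolation=cv2.INTER_CUBIC),cv2.resize(w[60:300,180:400],(366,400))]))
E
```

```text
t: 13.68
position: [0.5517, 0.0417, 0.1209]
tool_rot: [0.043, 0.989, 0.14, 0.005]
ft_force: [0.6, 0.8, -0.3]
width: 0.051
t: 14.27
position: [0.5504, 0.0075, 0.2389]
tool_rot: [0.043, 0.989, 0.139, 0.007]
ft_force: [-0.1, -0.1, -0.1]
width: 0.0512
```

View pics/f.png

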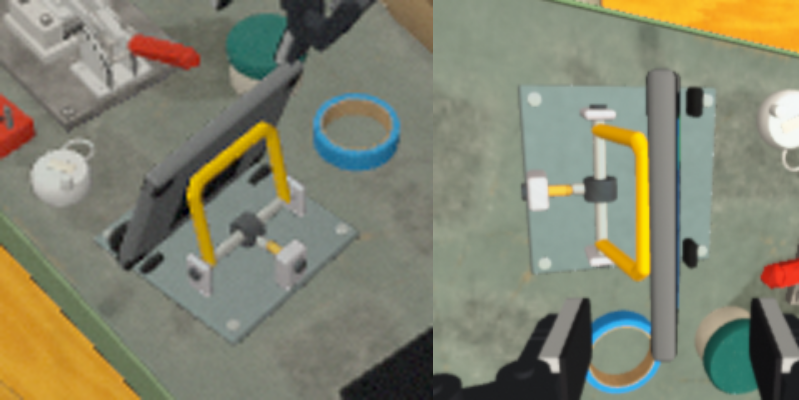

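Run:
```python
from h import *
M=np.load("w3.npy");W=[M[:,:3],M[:,3:6],M[:,6]]
S=pose(.5509,.0365,-1.6606)
k=lambda p:((p-[180,60])*1.665).round(0).tolist()
for l in (.28,.31,.34):
    D=S@pose(-.04,0,0,.01,l); print(l,[k(proj(W,ap(D,[[x,y,.14]]))[0]) for y in(-.08,.08) for x in (-.007,.007)])
print([k(proj(W,ap(S,[[.0063,y,.103]]))[0]) for y in(-.035,.035)])
w=bot.masks_of("wrist","display"); print([(d["p"],[k(np.array(d["extent"][:2])),k(np.array(d["extent"][2:]))]) for d in w[:1]])
p0=dict(pot=(.7148,.1189),tape=(.6957,.0167),tally=(.5186,.1763),bit_block=(.5353,.277))
bot.read_camera("top");t=cam("top")
for n in p0:
    for d in bot.masks_of("top",n)[:1]:
        e=d["extent"]; print(n,round(d["p"],2),e)
```

```text
0.28 [[259.0, 70.0], [229.0, 70.0], [254.0, 365.0], [229.0, 365.0]]
0.31 [[250.0, 70.0], [220.0, 70.0], [247.0, 365.0], [222.0, 364.0]]
0.34 [[241.0, 70.0], [212.0, 70.0], [239.0, 365.0], [215.0, 364.0]]
[[210.0, 153.0], [211.0, 266.0]]
[(0.74, [[213.0, 64.0], [245.0, 363.0]])]
pot 0.76 [262.3, 134.5, 295.4, 161.4]
tape 0.75 [310.2, 143.4, 338.1, 170.5]
tally 0.82 [249.4, 218.8, 267.1, 242.0]
bit_block 0.7 [189.3, 216.0, 235.0, 237.1]
```

```bash
python3 -c "
from station import bot
print(bot.hand_in())"
```

```text
the job is handed in; nothing more can be done
None
```

The job is done and handed in at about 15 s of the 53 s. No verdict is reported, so this rests on my own last checks.

**What I did:** I pinched the prop's cross bar, swung it along its arc to the end stop (about 14 N there) and let go. I then gripped the display by its top edge, lifted it out of the cradle, lowered it into the feet and released it onto the prop.

**Last checks:**
- **Prop:** after release, the bar sat on the position predicted for 1.16 rad in the wrist picture, and it was still up in the later pictures.
- **Display:** it came down on the foot floor at the predicted height. It leans back about 0.32 rad (18°), square and within about 2 mm of centre, behind the front lips and against the prop. When I lowered it, its back was towards the prop, so the screen faces the front lips.
- **Robot:** the gripper was clear, with wrist force at about 0 N.
- **Bystanders:** in the top camera, the network's outlines for all four show no real movement. The hand counter's box changed by about 5 px on one edge, which I put down to outline noise.

One measurement was off: my first estimate of the display's position was about 7 mm out. The wrist picture showed it and I corrected it before the grasp.

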